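Lay out a service kit on its shadow pads

TASK

Lay out the service kit: put the bolt, the straight fitting, the elbow and the tape roll each flat on the white pad that carries its own silhouette. Every part must lie centred on its silhouette and be turned to match it, with the bolt's head and the elbow's nut at the end where the silhouette shows them.

Things in the scene. Friction and masses are not known exactly. Their poses are not given: they have to be found in the camera images.
- bolt: steel hexagon bolt lying on the bench, 52 mm long, head 19 mm over corners and 17 mm high, shank 9 mm thick. Origin: middle of its length, at its underside (z = 0 on the bench). y runs along the shank toward the head (head from y = 20 to 26 mm); x across. Grip it along x near y = 17 mm. 60 g.
- bolt_head (a point): centre of the bolt's head, at (0, 23, 8.5) mm in the bolt's frame
- union: straight steel pipe fitting (union) with a hexagon in the middle and a pipe end on either side, lying down: 35 mm long, hexagon 19 mm over corners, 17 mm high, ends 12 mm thick. Origin: middle of its length at the underside. y along its axis, x across. Hexagon at y = -1 to 6 mm: grip it there along x. Either way round is right. 60 g.
- elbow: brass 90 degree pipe elbow lying flat, 36 x 32 x 18 mm (x, y, z). Origin: centre of that box at the underside. Hexagon nut at the (-x, +y) corner, x -18 to 3, y 6 to 16 mm; from it the pipe bends round and ends at x = +18 mm, y = -9 mm. Can be gripped along y near x = -4 mm (32 mm wide). 60 g.
- elbow_nut (a point): middle of the elbow's nut, at (-8, 11, 9) mm in the elbow's frame
- tape: roll of black tape lying flat, 61 mm outside diameter, 19 mm high, with a pale core. Origin: centre of its underside; z up. Any turn about z is right. Grip across its diameter. 50 g.
- pad_bolt: a white square shadow pad, 100 x 100 x 4 mm, fixed to the bench, with a life-size black silhouette of the bolt. Origin: centre of its underside; its top is at z = 0.004. The origins and axes of the pad and of the bolt coincide in plan when the part lies right. The silhouette's head lies toward the pad's +y.
- pad_union: a white square shadow pad, 100 x 100 x 4 mm, fixed to the bench, with a life-size black silhouette of the straight fitting. Origin: centre of its underside; its top is at z = 0.004. The origins and axes of the pad and of the straight fitting coincide in plan when the part lies right. Its length runs along the pad's y.
- pad_elbow: a white square shadow pad, 100 x 100 x 4 mm, fixed to the bench, with a life-size black silhouette of the elbow. Origin: centre of its underside; its top is at z = 0.004. The origins and axes of the pad and of the elbow coincide in plan when the part lies right. The silhouette's nut lies toward the pad's -x, +y.
- pad_tape: a white square shadow pad, 100 x 100 x 4 mm, fixed to the bench, with a life-size black silhouette of the tape roll (a ring). Origin: centre of its underside; its top is at z = 0.004. The origins and axes of the pad and of the tape roll coincide in plan when the part lies right. The turn about z is free.

How it is judged:
At the end, for the whole second after the job is handed in: Each of the four parts lies at rest on its own pad within 12 mm of its silhouette's centre; bolt, straight fitting within 0.3 rad and elbow within 0.35 rad of the silhouette's direction, bolt head and elbow nut at the silhouette's head and nut side, elbow and tape roll flat (horizontal distance between bolt and pad_bolt below 0.012 m and z of bolt in the frame of pad_bolt below 0.024 m and linear speed of each of bolt, union, elbow, tape below 0.02 m/s and angular speed of each of bolt, union, elbow, tape below 0.2 rad/s and angle between the y axis of bolt and the y axis of pad_bolt, either way round below 0.3 rad and y of bolt_head in the frame of pad_bolt above 0.008 m and horizontal distance between union and pad_union below 0.012 m and z of union in the frame of pad_union below 0.024 m and angle between the y axis of union and the y axis of pad_union, either way round below 0.3 rad and horizontal distance between elbow and pad_elbow below 0.012 m and z of elbow in the frame of pad_elbow below 0.014 m and angle between the x axis of elbow and the x axis of pad_elbow, either way round below 0.35 rad and angle between elbow's own z axis and vertical below 0.35 rad and y of elbow_nut in the frame of pad_elbow above 0.0015 m and horizontal distance between tape and pad_tape below 0.012 m and z of tape in the frame of pad_tape below 0.014 m and angle between tape's own z axis and vertical below 0.2 rad); the robot touches nothing.
It also fails if it takes over 96 s, if anything falls off the work surface, if the arm or the gripper's body presses on something with over 40 N, if the wrist force passes 120 N, or if a joint passes its speed limit or range.

ROBOT

A 6-joint arm with a two-finger parallel gripper is mounted at the origin on a cart in front of the work surface, level with it; the furniture and walls round the work are solid. World frame = base frame: x ahead of the robot, y to its left, z up, the work surface at z = 0. Lengths are in m, angles in rad, forces in N, time in s.
With the tool pointing down it reaches from about 0.375 to 0.975 m from the base axis. Payload 3.8 kg.
Tool frame: the origin (TCP) lies midway between the tips of the shut fingers; the grasp point (between the pads) lies 19 mm behind it; z points along the fingers, y is the line along which they close (so a half turn about z gives the same grasp; the last joint's range is limited). The gripper opens to 85 mm and grips with 20 to 120 N. Pads are 22 mm wide; open, the fingers measure 114 mm over their backs; the gripper's body (76 mm by 85 mm) begins 54 mm behind the grasp point. The pads swing forward as they close: fully open they stand 13 mm farther back than shut.
Start: joints at [1.128, 0.264, 1.604, -0, 1.274, -0.037], TCP at [0.266, 0.62, 0.231] pointing down, gripper open.
Joint ranges: [-2.63, 2.63], [-0.94, 2.18], [0.31, 2.57], [-1.31, 4.45], [0, 2.66], [-2.55, 2.55]. Speed limits (rad/s): [2.57, 2.57, 3.14, 3.14, 3.14, 3.14].

INTERFACE

Orientations are given as a rotation vector (axis times angle).
In Python, from workcell import status, read_camera, workorder, masks_of gives the robot as it stands.
- The arm moves only by the tool drive_tool, never from a script. Its argument "rows" is a list of rows, each a list of 7 numbers: the turn, a rotation vector about the tool's x, y, z in degrees, then the shift along the tool's x, y, z in m, then the opening, from 0 (shut) to 1 (fully open). In form: [[ax, ay, az, tx, ty, tz, claw], ...]. A call has 1 to 8 rows; each row shifts and turns the commanded pose from where the row before left it, along the tool's axes as they then stand; what a row does not reach is not made up. A row lasts 1/12 s, in which the tool goes at most 41.7 mm and 7.16 degrees, less where a joint would pass 70% of its speed; a pose out of reach is approached as far as the arm can. A call is refused whole if a number of a shift passes 0.0417 or a number of a turn 7.16, either way. A call with a gripper value outside its range is refused whole. The fingers move at their own pace and stop on an object; "force" is the grip in N (left out, the last holds). Time passes only in rows, so rows that do not move let the fingers close. It gives the time, the measured TCP pose, the force, the opening and the grip force at its end, in the units of the state.
- status.read_state(): the state, without advancing time (a new reading comes with each control period).
- read_camera(name): name is "scene" or "side" or "wrist"; returns a dict with "color" (384x512x3 uint8, red, green, blue), "intrinsics" (3x3 intrinsics, pixels), "D" ([k1, k2, p1, p2, k3] as OpenCV has them; the pictures are not rectified), "world_from_camera" (4x4, takes a point from camera to world coordinates); the wrist camera has in their place "mount" (4x4, takes a point from camera to tool coordinates, whose origin is the TCP and whose axes are the flange's). Camera axes: x right, y up, looking along -z (the intrinsics and any distortion apply to the point x, -y, -z); pixel columns grow to the right and rows downward; lengths in m; the calibration is good to about 2 mm. A picture is of the moment at which its call begins: read the wrist's pose just before it. There is no depth.
- workorder.finish_job(): hands the job in; it is judged then, once.
Trained networks look in a picture, given as the dict that the camera call returned (one of the last four; its "shot" number tells which), for a name from the list of things; names that differ only in an ending like _2 or _b are one class to them, and where a whole thing is asked for, a point or a joint stands for the part that bears it (a point fixed in the world has none). Each returns a list of dicts, best first, with "score" (0 to 1); they miss things now and then, are a little off and sometimes report something else, mostly with a low value. They report only what shows in the picture. A call takes as long as a camera call.
- masks_of(picture, name): "mask" (384x512 bool, what is visible of it) and "bbox" ([left, top, right, bottom] in pixels, round what is visible of it).
The state is a dict: "time": time; "q": joint angles; "joint_vel": joint speeds; "joint_torque": joint torques, N m; "tool_pos": TCP position; "tcp_rot": TCP orientation; "wrist_force": force on the tool from outside, world axes, zero at the start; "torque": the same for the moment, N m; "width": opening from 0.0 (shut) to 1.0 (fully open); "grip_force": force on a finger pad.
Only numpy, scipy, OpenCV 4.12 (cv2) and the standard library are available. Lean on these libraries where they do the work, as an engineer would, in place of code of your own. Each camera call takes 0.05 s, during which the arm holds its last target. There are 200 camera calls.

## Working session

There is one attempt and no reset: what is moved stays moved. The work goes in short steps, Python scripts to look and compute and a tool call to move; the robot and the scene stay as the last step left them, time stands still between calls to the robot, and variables do not carry over. Pictures are saved under pics/ and viewed, at most 19 in all, crops included, and the job is handed in when it is done.

Besides the shell and the picture viewer there is one more tool, called after "Request:" as a command line: name --pt "numbers of a row" for each row, then --argument value for the rest. drive_tool: Moves the arm, as the interface text tells. Its arguments: {"type":"object","properties":{"rows":{"type":"array"},"force":{"type":"number"}},"required":["rows"]}

```bash
ls; mkdir -p pics
cat > h.py <<'E'
import numpy as np,cv2
from workcell import status,read_camera,workorder,masks_of
from scipy.spatial.transform import Rotation as R
def save(p,n): cv2.imwrite('pics/'+n,p['color'][:,:,::-1])
def cam(p,s=None):
    if 'world_from_camera' in p: return np.array(p['world_from_camera'])
    T=np.eye(4);T[:3,:3]=R.from_rotvec(s['tcp_rot']).as_matrix();T[:3,3]=s['tool_pos'];return T@np.array(p['mount'])
def px2w(p,uv,z,s=None):
    T=cam(p,s)
    n=cv2.undistortPoints(np.array(uv,float).reshape(-1,1,2),np.array(p['intrinsics']),np.array(p['D'])).reshape(-1,2)
    d=np.c_[n[:,0],-n[:,1],-np.ones(len(n))]@T[:3,:3].T
    o=T[:3,3]; return (o+d*((z-o[2])/d[:,2])[:,None])[:,:2]
def w2px(p,P,s=None):
    T=np.linalg.inv(cam(p,s)); c=np.c_[P,np.ones(len(P))]@T.T
    c=c[:,:3]*[1,-1,-1]
    return cv2.projectPoints(c,np.zeros(3),np.zeros(3),np.array(p['intrinsics']),np.array(p['D']))[0].reshape(-1,2)
E
python3 - <<'E'
from h import *
s=status.read_state();print(s)
for n in['scene','side','wrist']:
    p=read_camera(n);save(p,n+'0.png')
    print(n,(cam(p,s)).round(3).tolist(),np.array(p['intrinsics']).tolist(),p['D'])
    for k in ['bolt','union','elbow','tape','pad_bolt','pad_union','pad_elbow','pad_tape']:
        for m in masks_of(p,k)[:2]:
            v,u=np.nonzero(m['mask']);print(k,round(m['score'],2),m['bbox'],len(u),px2w(p,[[u.mean(),v.mean()]],0.004,s).round(3))
a=cv2.hconcat([cv2.imread('pics/scene0.png'),cv2.imread('pics/side0.png')])
cv2.imwrite('pics/both.png',cv2.resize(a,(800,300)))
E
```

```text
pics
{'time': 0.0, 'q': array([ 1.12811717e+00,  2.64773534e-01,  1.60540152e+00,  2.44689349e-05,
        1.27367271e+00, -3.68658536e-02]), 'joint_vel': array([ 0.00052377, -0.00014907, -0.00011141, -0.00023355, -0.0017218 ,
        0.001771  ]), 'joint_torque': array([-7.75492317e-04, -5.15122998e+01, -3.67300808e+01,  1.82665640e-04,
        1.32045770e-02,  1.96647801e-05]), 'tool_pos': array([0.2661248 , 0.61952389, 0.22993342]), 'tcp_rot': array([-0.63298313, -3.07659188,  0.00343165]), 'wrist_force': array([ 0.11905043, -0.12386986, -0.35688147]), 'torque': array([ 0.01793877, -0.04015902, -0.01367942]), 'grip_force': 0.0, 'width': 1.003887470247611}
scene [[0.65, 0.347, -0.676, -0.199], [-0.76, 0.302, -0.576, -0.597], [0.004, 0.888, 0.46, 0.524], [0.0, 0.0, 0.0, 1.0]] [[405.2954322931317, 0.0, 262.61126739375993], [0.0, 405.2954322931317, 197.61601394107225], [0.0, 0.0, 1.0]] [-0.10961295  0.          0.          0.          0.        ]
union 0.45 [259.9, 220.9, 274.2, 231.7] 88 [[ 0.453 -0.059]]
elbow 0.33 [207.2, 162.7, 250.1, 182.3] 385 [[0.624 0.252]]
tape 0.6 [224.2, 19
[... 810 characters left out ...]
7, 176.0] 34 [[0.483 0.27 ]]
tape 0.97 [217.4, 190.6, 242.5, 206.2] 395 [[0.483 0.091]]
pad_bolt 0.26 [259.1, 181.2, 299.2, 203.4] 716 [[0.603 0.1  ]]
pad_union 0.95 [311.9, 256.9, 377.2, 294.6] 2186 [[ 0.647 -0.235]]
pad_elbow 0.85 [258.8, 184.5, 300.2, 202.4] 662 [[0.606 0.101]]
pad_tape 0.79 [288.5, 214.2, 342.8, 242.0] 1213 [[ 0.646 -0.074]]
wrist [[0.395, -0.875, -0.281, 0.193], [0.919, 0.375, 0.123, 0.651], [-0.002, -0.307, 0.952, 0.372], [0.0, 0.0, 0.0, 1.0]] [[274.2063560277615, 0.0, 255.80284368104026], [0.0, 274.2063560277615, 190.08788050404115], [0.0, 0.0, 1.0]] [-0.06666139  0.          0.          0.          0.        ]
bolt 0.47 [105.9, 347.1, 116.7, 346.9] 39 [[0.472 0.243]]
```

View pics/scene0.png

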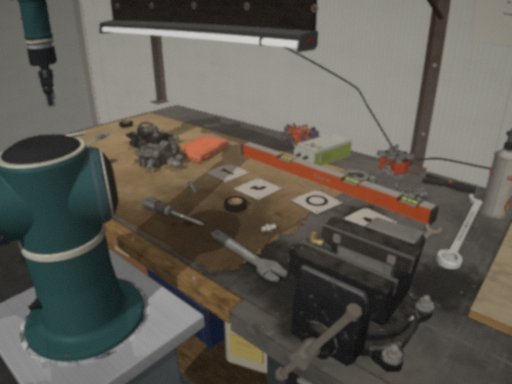

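View pics/side0.png

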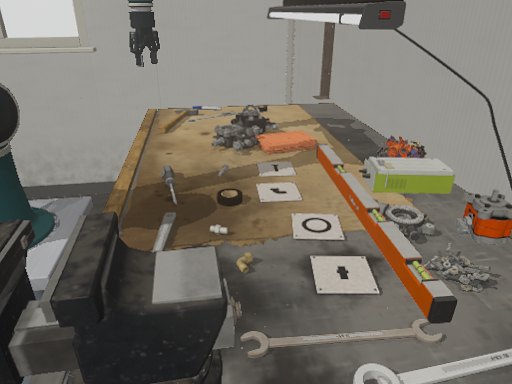

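The side view shows the parts in a column: bolt (223,171), tape (230,197), union (218,230), elbow (244,263). The pads are bolt (277,169), elbow (278,192), tape (317,226) and union (343,274), with a vise at lower left. Next I'll square the tool to the world and move over the parts.

Request:
drive_tool --pt "0 0 -5.8 0 0 0 1" --pt "0 0 -5.8 0 0 0 1" --pt "0 0 -5.8 0 0 0 1" --pt "0 0 -5.8 0 0 0 1" --pt "0 0 0 -0.017 -0.04 0 1" --pt "0 0 0 -0.017 -0.04 0 1" --pt "0 0 0 -0.017 -0.04 0 1" --pt "0 0 0 -0.017 -0.04 0 1"

```text
time: 2.02
tool_pos: [0.3317, 0.4653, 0.2312]
tcp_rot: [-0.001, 3.141, -0.0]
wrist_force: [1.0, -0.2, 0.1]
width: 0.998
grip_force: 0.0
```

Request:
drive_tool --pt "0 0 0 -0.017 -0.04 0 1" --pt "0 0 0 -0.017 -0.04 0 1" --pt "0 0 0 -0.017 -0.04 0 1" --pt "0 0 0 -0.017 -0.04 0 1" --pt "0 0 0 -0.017 -0.04 0 1" --pt "0 0 0 -0.017 -0.04 0 1" --pt "0 0 0 -0.017 -0.04 0 1" --pt "0 0 0 0 0 0 1"

```text
time: 2.68
tool_pos: [0.4478, 0.192, 0.2317]
tcp_rot: [0.011, 3.139, -0.005]
wrist_force: [-0.2, 0.4, -0.7]
width: 1.0
grip_force: 0.0
```

```bash
cat > look.py <<'E'
from h import *
import sys
s=status.read_state();print(s['time'],s['tool_pos'].round(4),s['tcp_rot'].round(4),s['q'].round(2))
p=read_camera('wrist');save(p,sys.argv[1]+'.png')
import pickle;pickle.dump((s,{k:p[k] for k in p}),open(sys.argv[1]+'.pkl','wb'))
for k in sys.argv[2:]:
    z=0.004 if 'pad' in k else 0.009
    for m in masks_of(p,k)[:3]:
        v,u=np.nonzero(m['mask']); 
        if len(u)<5: continue
        W=px2w(p,np.c_[u,v],z,s).astype(np.float32)
        r=cv2.minAreaRect(W); c=np.cov(W.T);w,V=np.linalg.eigh(c)
        print(k,round(m['score'],2),np.round(m['bbox']),len(u),'mean',W.mean(0).round(4),'rect',np.round(r[0],4),np.round(r[1],4),round(r[2],1),'axis',round(np.degrees(np.arctan2(V[1,1],V[0,1])),1))
E
python3 look.py w1 bolt union elbow tape pad_bolt pad_union pad_elbow pad_tape
```

```text
2.6833 [0.4478 0.192  0.2317] [ 0.0114  3.1392 -0.005 ] [ 0.36 -0.1   1.99 -0.    1.25 -1.21]
bolt 0.5 [284. 174. 322. 199.] 263 mean [0.4784 0.2566] rect [0.4757 0.2551] [0.0547 0.0165] 57.1 axis 61.8
bolt 0.43 [ 72. 249. 129. 297.] 1942 mean [ 0.6253 -0.065 ] rect [ 0.6343 -0.0602] [0.0981 0.0859] 78.6 axis 108.8
union 0.73 [ 66. 155.  84. 175.] 276 mean [ 0.4452 -0.0612] rect [ 0.4455 -0.062 ] [0.0189 0.0383] 53.9 axis 151.3
elbow 0.88 [  2. 182.  29. 198.] 307 mean [ 0.4819 -0.1685] rect [ 0.4821 -0.1681] [0.0453 0.0288] 63.7 axis 73.3
elbow 0.42 [170. 228. 236. 288.] 3326 mean [0.597  0.1132] rect [0.5993 0.1111] [0.0954 0.1008] 87.0 axis -177.2
tape 0.75 [157. 163. 201. 209.] 1194 mean [0.4811 0.0811] rect [0.4806 0.0812] [0.06   0.0643] 61.1 axis 131.9
pad_bolt 0.96 [268. 242. 334. 301.] 3395 mean [0.623  0.2588] rect [0.6248 0.2592] [0.1005 0.1025] 86.0 axis -163.4
pad_union 0.93 [  1. 252.  41. 303.] 1969 mean [ 0.6468 -0.2132] rect [ 0.6467 -0.2172] [0.0869 0.1031] 79.4 axis 157.2
pad_elbow 0.74 [171. 228. 235. 288.] 3273 mean [0.5999 0.1124] rect [0.6024 0.1098] [0.0963 0.1019] 87.1 axis -179.5
pad_elbow 0.44 [268. 244. 333. 302.] 3304 mean [0.6227 0.2582] rect [0.6255 0.2589] [0.1006 0.1012] 85.6 axis -151.1
pad_tape 0.8 [ 72. 252. 130. 296.] 1957 mean [ 0.6293 -0.068 ] rect [ 0.6395 -0.064 ] [0.0995 0.0881] 78.7 axis 109.8
```

View pics/w1.png

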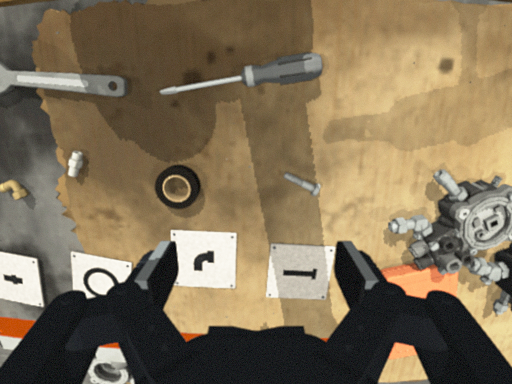

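The wrist view, with right = +y and down = +x, shows:
- **Bolt:** (302,183), head at lower right.
- **Tape:** (178,187).
- **Union:** (76,163).
- **Elbow:** (14,188).
- **Pads:** bolt (300,272) with the head at right (+y), elbow (203,260), tape (100,282), union (20,280).

Next I'll enlarge the elbow, its pad and the bolt from a second viewpoint further to −y.

Request:
drive_tool --pt "0 0 0 0 -0.0417 0 1" --pt "0 0 0 0 -0.0417 0 1" --pt "0 0 0 0 -0.0417 0 1" --pt "0 0 0 0 -0.0417 0 1" --pt "0 0 0 0 -0.0417 0 1" --pt "0 0 0 0 -0.0417 0 1" --pt "0 0 0 0 0 0 1" --pt "0 0 0 0 0 0 1"

```text
time: 3.8
tool_pos: [0.4451, -0.0532, 0.2314]
tcp_rot: [0.008, 3.141, 0.0]
wrist_force: [-1.0, 0.4, -0.3]
width: 0.998
grip_force: 0.0
```

```bash
python3 look.py w2 union elbow tape pad_union pad_elbow pad_tape
python3 - <<'E'
import cv2,numpy as np
a=cv2.imread('pics/w1.png');b=cv2.imread('pics/w2.png')
f=lambda i,x0,y0,x1,y1:cv2.resize(i[y0:y1,x0:x1],(400,300),interpolation=cv2.INTER_CUBIC)
cv2.imwrite('pics/c1.png',np.vstack([np.hstack([f(a,165,220,245,295),f(a,264,160,344,235)]),np.hstack([f(a,264,235,344,310),f(b,0,235,80,310)])]))
E
```

```text
3.8 [ 0.4451 -0.0532  0.2314] [7.7000e-03 3.1415e+00 3.0000e-04] [-0.17 -0.18  2.06  0.    1.26 -1.74]
union 0.75 [238. 154. 259. 179.] 291 mean [ 0.4467 -0.0631] rect [ 0.4467 -0.0637] [0.0196 0.0366] 53.5 axis 155.4
elbow 0.79 [156. 181. 185. 198.] 362 mean [ 0.482  -0.1731] rect [ 0.4815 -0.1731] [0.045  0.0258] 64.2 axis 68.7
tape 0.97 [329. 165. 376. 210.] 1399 mean [0.4801 0.0826] rect [0.4808 0.083 ] [0.0672 0.0623] 29.1 axis 46.7
pad_union 0.83 [117. 256. 178. 310.] 661 mean [ 0.6361 -0.231 ] rect [ 0.6424 -0.2266] [0.1271 0.069 ] 54.7 axis -136.3
pad_elbow 0.61 [322. 230. 396. 288.] 1662 mean [0.5838 0.1104] rect [0.6015 0.1077] [0.0994 0.0996] 87.1 axis 105.0
pad_tape 0.76 [216. 254. 282. 314.] 3215 mean [ 0.6444 -0.0666] rect [ 0.6465 -0.0672] [0.1006 0.1023] 78.6 axis -173.2
pad_tape 0.5 [240. 153. 261. 178.] 258 mean [ 0.4469 -0.0632] rect [ 0.4477 -0.0631] [0.0184 0.035 ] 82.6 axis 156.6
```

View pics/w2.png

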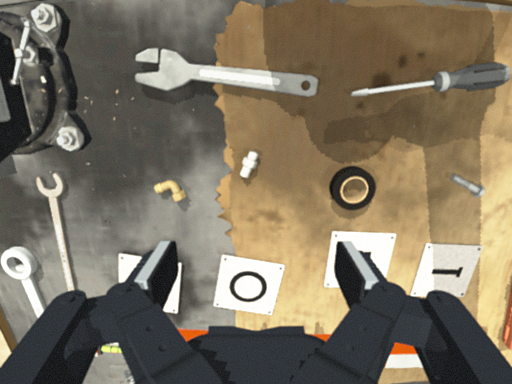

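View pics/c1.png

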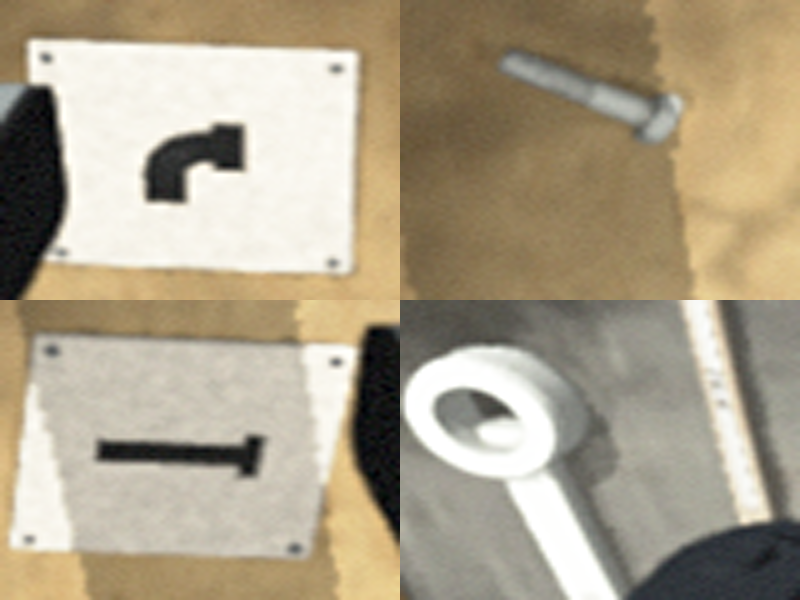

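The crops show the elbow silhouette's nut at upper right (−x, +y) and the bolt silhouette's head at right (+y). The loose bolt's head is at lower right. In the wide view the union is at (250,164), about 155° from x, and the elbow is at (170,189). I'll start with the union.

Request:
drive_tool --pt "0 0 0 -0.0015 -0.01 0 1" --pt "0 0 6.25 0 0 0.03 0.8" --pt "0 0 6.25 0 0 0.03 0.6" --pt "0 0 6.25 0 0 0.03 0.5" --pt "0 0 6.25 0 0 0.03 0.5" --pt "0 0 0 0 0 0 0.5" --pt "0 0 0 0 0 0 0.5"

```text
time: 4.73
tool_pos: [0.445, -0.0616, 0.1099]
tcp_rot: [-0.675, -3.063, 0.0]
wrist_force: [-0.1, -0.6, 0.9]
width: 0.498
grip_force: 0.0
```

```bash
python3 look.py w3 union elbow pad_union
python3 - <<'E'
import cv2,numpy as np
a=cv2.imread('pics/w2.png');b=cv2.imread('pics/w3.png')
cv2.imwrite('pics/c2.png',np.hstack([cv2.resize(a[172:212,140:200],(288,384),interpolation=cv2.INTER_CUBIC),b]))
E
```

```text
4.7333 [ 0.445  -0.0616  0.1099] [-6.7470e-01 -3.0635e+00  5.0000e-04] [-0.19 -0.05  2.19 -0.    1.01 -1.33]
union 0.8 [245. 174. 270. 216.] 578 mean [ 0.4457 -0.0627] rect [ 0.4463 -0.0631] [0.0187 0.0374] 65.2 axis 155.7
elbow 0.9 [156. 255. 186. 275.] 392 mean [ 0.4771 -0.1771] rect [ 0.4771 -0.1771] [0.0172 0.0365] 4.3 axis 97.6
pad_union 0.66 [152. 356. 170. 360.] 90 mean [ 0.5921 -0.2609] rect [ 0.5908 -0.2604] [0.0119 0.0207] 17.3 axis 100.0
pad_union 0.19 [243. 175. 267. 214.] 591 mean [ 0.4472 -0.0639] rect [ 0.4476 -0.0643] [0.02   0.0382] 65.2 axis 153.6
```

View pics/c2.png

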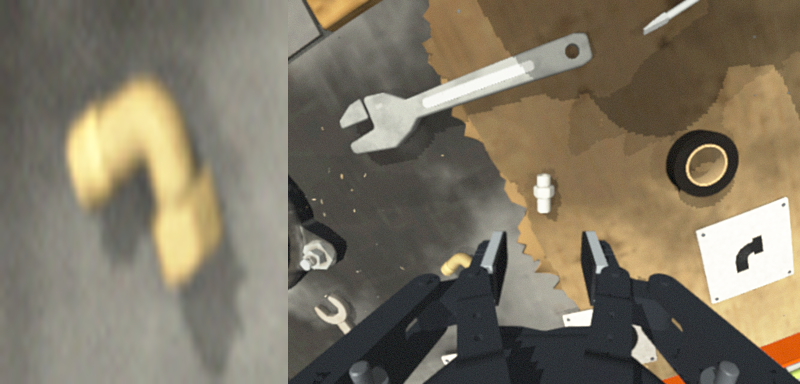

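The union is aligned with the image vertical at column 255, midway between the fingers. I'll descend and grip.

Request:
drive_tool --pt "0 0 0 -0.0015 -0.001 0.026 0.5" --pt "0 0 0 0 0 0.026 0.5" --pt "0 0 0 0 0 0.026 0.5" --pt "0 0 0 0 0 0.025 0.5" --pt "0 0 0 0 0 0 0.5" --pt "0 0 0 0 0 0 0" --pt "0 0 0 0 0 0 0" --pt "0 0 0 0 0 0 0" --force 40

```text
time: 5.6
tool_pos: [0.4499, -0.0638, 0.0107]
tcp_rot: [0.68, 3.063, 0.0]
wrist_force: [0.7, 0.1, -0.4]
width: 0.159
grip_force: 33.5
```

Request:
drive_tool --pt "0 0 0 0 0 0 0" --pt "0 0 0 0 0 0 0" --pt "0 0 0 0 0 -0.03 0" --pt "0 0 0 0 0 -0.03 0" --pt "0 0 0 0 0 -0.03 0" --pt "0 0 0 0 0 -0.03 0" --pt "0 0 0 0 0 -0.03 0" --pt "0 0 0 0 0 0 0"

```text
time: 6.27
tool_pos: [0.4523, -0.0642, 0.1658]
tcp_rot: [0.678, 3.054, 0.001]
wrist_force: [1.5, -0.0, -0.2]
width: 0.159
grip_force: 33.8
```

```bash
python3 - <<'E'
from h import *
s=status.read_state();p=read_camera('side');
for k in['pad_union','pad_tape','pad_elbow','pad_bolt','tape','elbow']:
    for m in masks_of(p,k)[:1]:
        v,u=np.nonzero(m['mask']);W=px2w(p,np.c_[u,v],0.004 if 'pad' in k else .009).astype(np.float32)
        print(k,m['score'],len(u),W.mean(0),[np.round(x,4) for x in cv2.minAreaRect(W)])
E
python3 look.py w4 union pad_union
```

```text
pad_union 0.8 2185 [ 0.6467584 -0.2339191] [array([ 0.6472, -0.2309]), array([0.1021, 0.1014]), np.float64(80.4728)]
pad_tape 0.96 1167 [ 0.6477101  -0.07378178] [array([ 0.6484, -0.0705]), array([0.1033, 0.0976]), np.float64(79.8374)]
pad_elbow 0.92 721 [0.6032897  0.10157432] [array([0.6038, 0.104 ]), array([0.105 , 0.0975]), np.float64(87.113)]
pad_bolt 0.6 466 [0.6273237  0.25315037] [array([0.6271, 0.2558]), array([0.1037, 0.0961]), np.float64(86.8472)]
tape 0.85 418 [0.48403352 0.08256459] [array([0.483 , 0.0844]), array([0.0974, 0.0623]), np.float64(83.0829)]
elbow 0.76 230 [ 0.48541155 -0.18250118] [array([ 0.4842, -0.1816]), array([0.0603, 0.0269]), np.float64(68.4533)]
6.6167 [ 0.4461 -0.0631  0.1565] [-6.8050e-01 -3.0633e+00  1.0000e-04] [-0.2  -0.1   2.14 -0.    1.11 -1.33]
union 0.97 [238. 209. 275. 269.] 1358 mean [ 0.5108 -0.0932] rect [ 0.5136 -0.0926] [0.0348 0.0804] 71.6 axis 154.8
union 0.74 [511. 177. 512. 208.] 45 mean [0.5844 0.2053] rect [0.5871 0.2041] [0.0027 0.0352] 81.8 axis 173.2
pad_union 0.42 [174. 339. 181. 345.] 29 mean [ 0.6206 -0.2645] rect [ 0.6205 -0.2643] [0.0032 0.0195] 25.0 axis 116.2
```

Request:
drive_tool --pt "0 0 0 -0.0357 -0.0093 0 0" --pt "0 0 0 -0.0357 -0.0093 0 0" --pt "0 0 0 -0.0357 -0.0093 0 0" --pt "0 0 0 -0.0357 -0.0093 0 0" --pt "0 0 0 -0.0357 -0.0093 0 0" --pt "0 0 0 -0.0357 -0.0093 0 0" --pt "0 0 0 -0.0357 -0.0093 0 0" --pt "0 0 6.9 0 0 0 0"

```text
time: 7.43
tool_pos: [0.6507, -0.2326, 0.1563]
tcp_rot: [0.868, 3.017, -0.002]
wrist_force: [0.6, -0.1, -0.1]
width: 0.153
grip_force: 33.7
```

Request:
drive_tool --pt "0 0 6.9 0 0 0 0" --pt "0 0 6.9 0 0 0 0" --pt "0 0 6.9 0 0 0 0" --pt "0 0 6.9 0 0 0 0" --pt "0 0 6.9 0 0 0 0" --pt "0 0 6.9 0 0 0 0" --pt "0 0 6.9 0 0 0 0" --pt "0 0 6.9 0 0 0 0"

```text
time: 8.1
tool_pos: [0.6461, -0.228, 0.1572]
tcp_rot: [-2.171, -2.268, 0.001]
wrist_force: [0.3, -0.1, -0.4]
width: 0.157
grip_force: 33.7
```

Request:
drive_tool --pt "0 0 6.9 0 0 0 0" --pt "0 0 6.9 0 0 0 0" --pt "0 0 0 0 0 0 0" --pt "0 0 0 0 0 0 0" --pt "0 0 0 0 0 0 0"

```text
time: 8.52
tool_pos: [0.6462, -0.2281, 0.1577]
tcp_rot: [-2.42, -2.002, 0.001]
wrist_force: [-1.3, 1.2, -0.7]
width: 0.157
grip_force: 33.7
```

```bash
python3 look.py w5 union pad_union pad_tape
cat > held.py <<'E'
from h import *
import sys,pickle
s,p=pickle.load(open(sys.argv[1]+'.pkl','rb')); dz=float(sys.argv[3])
p=read_camera('wrist');s=status.read_state();m=masks_of(p,sys.argv[2])[0];v,u=np.nonzero(m['mask'])
W=px2w(p,np.c_[u,v],s['tool_pos'][2]+dz,s)-s['tool_pos'][:2]
t=W@R.from_rotvec(s['tcp_rot']).as_matrix()[:2,:2]
print('held in tool xy',[np.round(x,4) for x in cv2.minAreaRect(t.astype(np.float32))],m['score'],m['bbox'])
E
python3 held.py w5 union 0.002
```

```text
8.5167 [ 0.6462 -0.2281  0.1577] [-2.4198e+00 -2.0024e+00  6.0000e-04] [-0.38  0.33  1.65  0.    1.16 -0.19]
union 0.64 [242. 209. 274. 269.] 1353 mean [ 0.6316 -0.3002] rect [ 0.6299 -0.3019] [0.0812 0.0349] 72.5 axis 79.4
pad_union 0.79 [210. 130. 304. 220.] 7685 mean [ 0.6475 -0.2253] rect [ 0.6465 -0.2294] [0.103  0.1018] 80.0 axis 166.6
pad_tape 0.6 [178.   0. 281.  77.] 7268 mean [ 0.6461 -0.0831] rect [ 0.6458 -0.0846] [0.067  0.0998] 78.6 axis 169.7
held in tool xy [array([ 0.0043, -0.0012]), array([0.0398, 0.0168]), np.float64(6.5372)] 0.59 [238.6, 206.9, 272.3, 270.8]
```

View pics/w5.png

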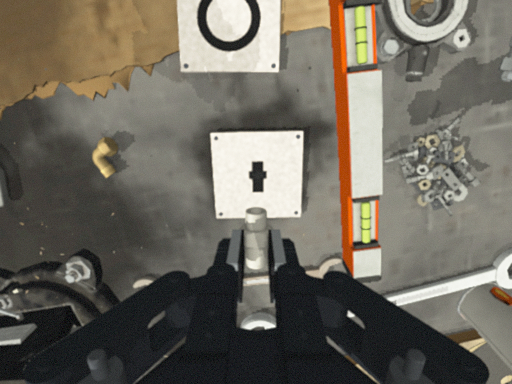

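The pad is square in the view, with its silhouette at (258,176) and the held union vertical above it. I'll lower and release.

Request:
drive_tool --pt "0 0 0 -0.003 0 0.034 0" --pt "0 0 0 0 0 0.034 0" --pt "0 0 0 0 0 0.034 0" --pt "0 0 0 0 0 0.032 0" --pt "0 0 0 0 0 0.006 0" --pt "0 0 0 0 0 0.0045 0" --pt "0 0 0 0 0 0 0" --pt "0 0 0 0 0 0 0"

```text
time: 9.48
tool_pos: [0.6462, -0.2312, 0.0147]
tcp_rot: [2.423, 1.999, 0.0]
wrist_force: [0.1, -0.3, -0.7]
width: 0.159
grip_force: 33.8
```

Request:
drive_tool --pt "0 0 0 0 0 0 0.2" --pt "0 0 0 0 0 0 0.3" --pt "0 0 0 0 0 0 0.45" --pt "0 0 0 0 0 -0.01 0.45" --pt "0 0 0 0 0 -0.03 0.45" --pt "0 0 0 0 0 -0.04 0.45" --pt "0 0 0 0 0 -0.04 0.45" --pt "0 0 0 0 0 0 0.8"

```text
time: 10.15
tool_pos: [0.6519, -0.2335, 0.1455]
tcp_rot: [2.412, 1.99, 0.013]
wrist_force: [2.4, -0.2, 2.1]
width: 0.573
grip_force: 0.0
```

```bash
sleep 0; python3 look.py w6 union pad_union elbow
python3 - <<'E'
import cv2
b=cv2.imread('pics/w6.png')
cv2.imwrite('pics/c6.png',b)
E
```

```text
10.15 [ 0.6519 -0.2335  0.1455] [2.4116 1.9899 0.0128] [-0.38  0.35  1.66 -0.    1.12 -0.19]
union 0.65 [239. 163. 258. 195.] 409 mean [ 0.6455 -0.2286] rect [ 0.6449 -0.2294] [0.0349 0.0168] 78.9 axis 78.6
pad_union 0.82 [199. 125. 296. 219.] 7801 mean [ 0.6473 -0.2266] rect [ 0.6467 -0.2289] [0.0999 0.0994] 80.2 axis -144.3
elbow 0.67 [161.   0. 271.  65.] 6987 mean [ 0.6455 -0.0888] rect [ 0.645  -0.0893] [0.0557 0.0985] 78.6 axis 168.7
elbow 0.6 [ 78. 132. 100. 176.] 769 mean [ 0.4875 -0.1734] rect [ 0.4863 -0.1741] [0.0457 0.0276] 66.7 axis 66.6
```

View pics/c6.png

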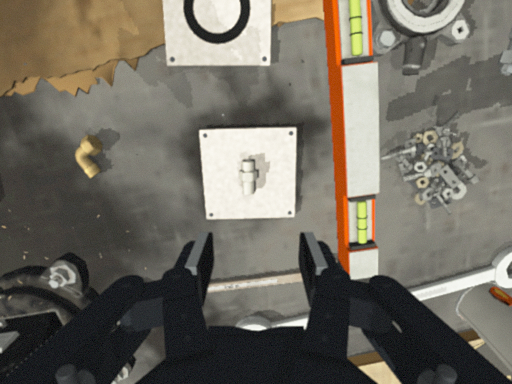

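The union lies on its silhouette, at (249,177) on the pad centre. Next I'll move over the elbow and look closer.

Request:
drive_tool --pt "0 0 0 0.005 -0.034 0 0.8" --pt "0 0 0 0.005 -0.034 0 0.8" --pt "0 0 0 0.005 -0.034 0 0.8" --pt "0 0 0 0.005 -0.034 0 0.8" --pt "0 0 0 0.005 -0.034 0 0.8" --pt "0 0 0 0 0 0.01 0.8" --pt "0 0 0 0 0 0 0.8" --pt "0 0 0 0 0 0 0.8"

```text
time: 11.02
tool_pos: [0.4828, -0.1738, 0.1223]
tcp_rot: [-2.422, -1.998, 0.002]
wrist_force: [-0.3, 0.3, 0.3]
width: 0.801
grip_force: 0.0
```

```bash
python3 look.py w7 elbow
python3 - <<'E'
import cv2,pickle
from h import *
s,p=pickle.load(open('w7.pkl','rb'))
b=cv2.imread('pics/w7.png');c=w2px(p,[[.484,-.174,.009]],s)[0];print(c)
x,y=int(c[0])-40,int(c[1])-40
b=cv2.resize(b[y:y+80,x:x+80],(560,560),interpolation=cv2.INTER_CUBIC)
# rectified top-down at z=.009: up=+y right=+x, 5px/mm*... 80mm
g=np.array([[.444+i/7000,-.134-j/7000,.012] for j in range(560) for i in range(560)])
m=w2px(p,g,s).reshape(560,560,2).astype(np.float32)
a=cv2.remap(cv2.imread('pics/w7.png'),m[...,0],m[...,1],cv2.INTER_CUBIC)
cv2.imwrite('pics/c7.png',a)
E
```

```text
11.0167 [ 0.4828 -0.1738  0.1223] [-2.4215e+00 -1.9978e+00  1.9000e-03] [-0.39  0.06  2.06  0.    1.03 -0.2 ]
elbow 0.84 [244. 163. 276. 206.] 730 mean [ 0.4841 -0.1725] rect [ 0.4834 -0.1729] [0.045  0.0262] 63.0 axis 66.2
[258.00989542 186.59986866]
```

View pics/c7.png

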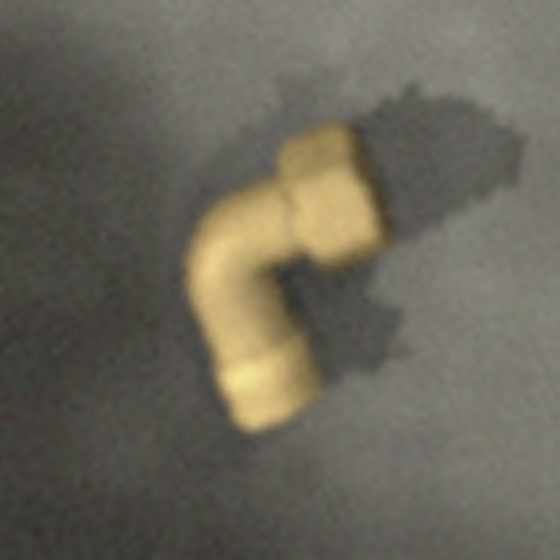

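In the rectified view (right = +x, up = +y, 7 px/mm) the hex nut is at (333,195), pointing right and slightly up, and the pipe end is at (270,400). So the elbow's y axis is at about 20° and its box centre is about (0.486, −0.1735). I'll grip along that axis.

Request:
drive_tool --pt "0 0 0 0.004 0.001 0 0.65" --pt "0 0 -6.1 0 0 0.02 0.65" --pt "0 0 -6.1 0 0 0.02 0.65" --pt "0 0 -6.1 0 0 0.02 0.65" --pt "0 0 -6.1 0 0 0.02 0.65" --pt "0 0 -6.1 0 0 0.02 0.65" --pt "0 0 0 0 0 0.013 0.65" --pt "0 0 0 0 0 0.007 0.65"

```text
time: 11.78
tool_pos: [0.4852, -0.1701, 0.0018]
tcp_rot: [-1.81, -2.564, 0.001]
wrist_force: [-0.4, 0.4, 0.7]
width: 0.651
grip_force: 0.0
```

Request:
drive_tool --pt "0 0 0 0 0 0 0.65" --pt "0 0 0 0 0 0 0.3" --pt "0 0 0 0 0 0 0.2" --pt "0 0 0 0 0 0 0.1" --pt "0 0 0 0 0 0 0.1" --pt "0 0 0 0 0 0 0.1" --pt "0 0 0 0 0 0 0.1"

```text
time: 12.37
tool_pos: [0.4869, -0.1709, 0.0051]
tcp_rot: [1.811, 2.564, 0.001]
wrist_force: [0.2, 0.8, 5.0]
width: 0.321
grip_force: 38.8
```

Request:
drive_tool --pt "0 0 0 0 0 -0.02 0.1" --pt "0 0 0 0 0 -0.03 0.1" --pt "0 0 0 0 0 -0.03 0.1" --pt "0 0 0 0 0 -0.03 0.1" --pt "0 0 0 0 0 -0.03 0.1" --pt "0 0 0 0 0 0 0.1" --pt "0 0 0 0 0 0 0.1"

```text
time: 12.95
tool_pos: [0.4867, -0.1712, 0.146]
tcp_rot: [1.809, 2.563, 0.001]
wrist_force: [0.2, -0.5, -1.2]
width: 0.32
grip_force: 37.9
```

```bash
python3 look.py w8 elbow; python3 held.py w8 elbow 0.007
cat >> h.py <<'E'
def rect(name,cx,cy,z,out,half=.05,N=560):
    import pickle
    s,p=pickle.load(open(name+'.pkl','rb'))
    g=np.array([[cx-half+i*2*half/N,cy+half-j*2*half/N,z] for j in range(N) for i in range(N)])
    m=w2px(p,g,s).reshape(N,N,2).astype(np.float32)
    cv2.imwrite('pics/'+out,cv2.remap(p['color'][:,:,::-1].copy(),m[...,0],m[...,1],cv2.INTER_CUBIC))
E
```

```text
12.95 [ 0.4867 -0.1712  0.146 ] [1.8095e+00 2.5625e+00 1.3000e-03] [-0.39  0.03  2.03 -0.    1.07 -0.73]
elbow 0.93 [230. 221. 283. 281.] 1791 mean [ 0.5105 -0.2471] rect [ 0.5153 -0.2528] [0.0567 0.0796] 17.7 axis 73.8
held in tool xy [array([-0.0007, -0.0005]), array([0.0384, 0.0274]), np.float64(1.7683)] 0.61 [230.8, 222.6, 281.1, 280.9]
```

View pics/w8.png

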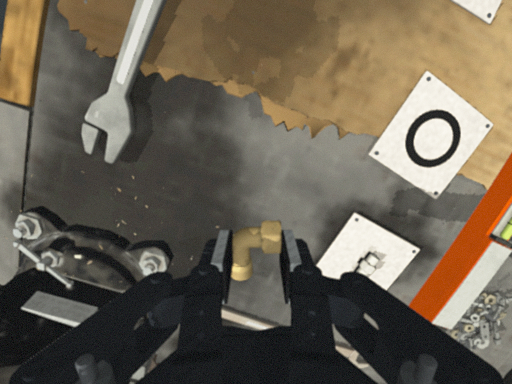

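The elbow is held squarely, with its nut at right (270,237) toward the tool's +y. I'll carry it to its pad.

Request:
drive_tool --pt "0 0 0 0.0281 0.025 0 0.1" --pt "0 0 0 0.0281 0.025 0 0.1" --pt "0 0 0 0.0281 0.025 0 0.1" --pt "0 0 0 0.0281 0.025 0 0.1" --pt "0 0 0 0.0281 0.025 0 0.1" --pt "0 0 0 0.0281 0.025 0 0.1" --pt "0 0 0 0.0281 0.025 0 0.1" --pt "0 0 0 0.0281 0.025 0 0.1"

```text
time: 13.82
tool_pos: [0.5977, 0.1099, 0.1414]
tcp_rot: [-1.81, -2.564, 0.004]
wrist_force: [-0.0, -0.6, -0.7]
width: 0.312
grip_force: 38.0
```

Request:
drive_tool --pt "0 0 -6.75 0 0 0 0.1" --pt "0 0 -6.75 0 0 0 0.1" --pt "0 0 -6.75 0 0 0 0.1" --pt "0 0 -6.75 0 0 0 0.1" --pt "0 0 -6.75 0 0 0 0.1" --pt "0 0 -6.75 0 0 0 0.1" --pt "0 0 -6.75 0 0 0 0.1" --pt "0 0 -6.75 0 0 0 0.1"

```text
time: 14.48
tool_pos: [0.5972, 0.1081, 0.1413]
tcp_rot: [-0.44, -3.107, 0.002]
wrist_force: [0.2, -0.0, -0.9]
width: 0.32
grip_force: 38.0
```

Request:
drive_tool --pt "0 0 -6.75 0 0 0 0.1" --pt "0 0 -6.75 0 0 0 0.1" --pt "0 0 0 0 0 0 0.1" --pt "0 0 0 0 0 0 0.1" --pt "0 0 0 0 0 0 0.1"

```text
time: 14.9
tool_pos: [0.5979, 0.1082, 0.1425]
tcp_rot: [-0.085, -3.138, 0.001]
wrist_force: [0.3, -0.4, -1.1]
width: 0.318
grip_force: 38.0
```

```bash
python3 look.py w9 elbow pad_elbow pad_tape pad_bolt; python3 held.py w9 elbow 0.007
```

```text
14.9 [0.5979 0.1082 0.1425] [-8.5300e-02 -3.1383e+00  6.0000e-04] [ 0.14  0.21  1.84 -0.    1.09 -1.38]
elbow 0.85 [233. 222. 281. 282.] 1725 mean [0.6735 0.1016] rect [0.681  0.1039] [0.0546 0.0779] 85.2 axis 140.5
pad_tape 0.66 [ 69. 184. 151. 274.] 6424 mean [ 0.6459 -0.0644] rect [ 0.6485 -0.0652] [0.1012 0.1   ] 79.0 axis 62.6
pad_bolt 0.93 [346. 151. 444. 240.] 7398 mean [0.624  0.2576] rect [0.6267 0.2581] [0.1007 0.1   ] 86.1 axis 48.6
held in tool xy [array([-0.0007, -0.0002]), array([0.0385, 0.0265]), np.float64(3.0882)] 0.66 [232.3, 220.6, 280.3, 281.2]
```

View pics/w9.png

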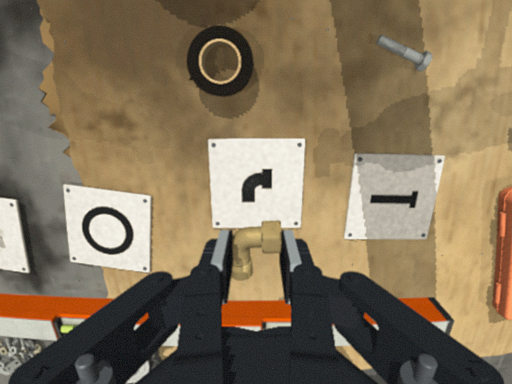

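The silhouette is at (257,186) with its nut to the right, matching the held elbow. The network missed this pad, so I'll use its corners: (209,140), (305,139), (301,227), (213,229).

Run:
```python
from h import *
import pickle
s,p=pickle.load(open('w9.pkl','rb'))
c=px2w(p,[[209,139],[305,139],[301,227],[213,229]],.004,s);print(c,c.mean(0))
g=p['color'].sum(2);m=np.zeros_like(g);m[150:218,225:290]=1
v,u=np.nonzero((g<200)&(m>0));W=px2w(p,np.c_[u,v],.004,s);print(len(u),cv2.minAreaRect(W.astype(np.float32)),W.min(0),W.max(0))
```

```text
[[0.55168125 0.06311238]
 [0.55697338 0.16075623]
 [0.6552056  0.15624148]
 [0.65229143 0.0569651 ]] [0.60403791 0.1092688 ]
489 ((0.6034466028213501, 0.1086791604757309), (0.029141129925847054, 0.03347938135266304), 86.91294860839844) [0.58710439 0.09322842] [0.61996313 0.12384717]
```

Request:
drive_tool --pt "0 0 0 -0.0045 0 0.032 0.1" --pt "0 0 0 0 0 0.032 0.1" --pt "0 0 0 0 0 0.032 0.1" --pt "0 0 0 0 0 0.026 0.1" --pt "0 0 0 0 0 0.007 0.1" --pt "0 0 0 0 0 0.005 0.1" --pt "0 0 0 0 0 0 0.1" --pt "0 0 0 0 0 0 0.1"

```text
time: 15.92
tool_pos: [0.6018, 0.1078, 0.0125]
tcp_rot: [-0.081, -3.137, 0.001]
wrist_force: [-9.8, -1.4, 16.1]
width: 0.32
grip_force: 41.6
```

Request:
drive_tool --pt "0 0 0 0 0 0 0.35" --pt "0 0 0 0 0 0 0.45" --pt "0 0 0 0 0 0 0.55" --pt "0 0 0 0 0 0 0.65" --pt "0 0 0 0 0 -0.02 0.65" --pt "0 0 0 0 0 -0.04 0.65" --pt "0 0 0 0 0 -0.04 0.65" --pt "0 0 0 0 0 -0.02 1"

```text
time: 16.58
tool_pos: [0.6058, 0.1084, 0.1347]
tcp_rot: [0.081, 3.134, 0.002]
wrist_force: [1.3, 0.2, 0.5]
width: 0.772
grip_force: 0.0
```

Request:
drive_tool --pt "0 0 0 0.0415 0.005 0 1" --pt "0 0 0 0.0415 0.005 0 1" --pt "0 0 0 0.0415 0.005 0 1" --pt "0 0 0 0 0 0 1" --pt "0 0 0 0 0 0 1"

```text
time: 17.0
tool_pos: [0.4769, 0.1294, 0.1287]
tcp_rot: [-0.079, -3.138, 0.001]
wrist_force: [1.1, -0.2, -0.4]
width: 1.001
grip_force: 0.0
```

```bash
python3 look.py w10 elbow pad_elbow tape bolt pad_bolt
```

```text
17.0 [0.4769 0.1294 0.1287] [-7.8500e-02 -3.1384e+00  7.0000e-04] [ 0.21  0.01  2.09  0.    1.04 -1.31]
elbow 0.85 [230. 281. 256. 312.] 512 mean [0.6072 0.1072] rect [0.6102 0.1079] [0.0305 0.0427] 87.2 axis 140.9
pad_elbow 0.6 [196. 248. 286. 320.] 5606 mean [0.5975 0.1092] rect [0.6012 0.1084] [0.0999 0.1012] 87.2 axis 166.1
tape 0.78 [176. 160. 238. 222.] 2292 mean [0.4808 0.0808] rect [0.4813 0.0812] [0.0606 0.0644] 53.4 axis 150.9
tape 0.34 [228. 285. 259. 317.] 526 mean [0.6069 0.1069] rect [0.6102 0.1079] [0.0305 0.0427] 87.2 axis 142.4
bolt 0.92 [354. 166. 408. 197.] 602 mean [0.4779 0.2562] rect [0.4789 0.2534] [0.0588 0.0177] 69.7 axis 64.1
bolt 0.55 [  0. 320.  10. 330.] 58 mean [ 0.6507 -0.2154] rect [ 0.6525 -0.2153] [0.0087 0.0209] 66.0 axis 145.7
bolt 0.31 [229. 283. 260. 317.] 524 mean [0.6068 0.107 ] rect [0.6102 0.1079] [0.0305 0.0427] 87.2 axis 140.8
pad_bolt 0.67 [326. 262. 418. 332.] 1592 mean [0.6126 0.2559] rect [0.6182 0.2564] [0.0804 0.1225] 15.3 axis 121.7
pad_bolt 0.46 [231. 281. 257. 310.] 508 mean [0.6113 0.1064] rect [0.6118 0.1058] [0.0273 0.0467] 40.4 axis 140.7
```

View pics/w10.png

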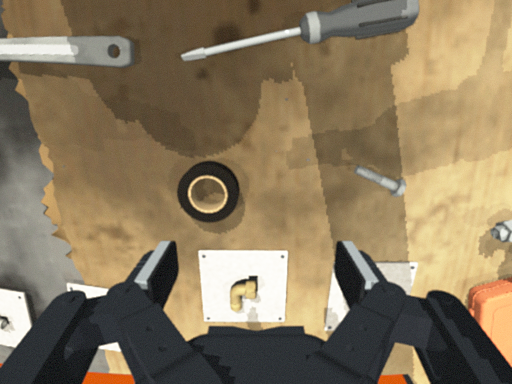

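The elbow sits on its pad at about (243,293), its mask overlapping the silhouette and the nut on the correct side. The tape is at (208,192) and the bolt at (381,181). Next I'll grip the tape.

Request:
drive_tool --pt "0 0 0 -0.0032 -0.0237 0 1" --pt "0 0 0 -0.0032 -0.0237 0 1" --pt "0 0 0 0 0 0.035 1" --pt "0 0 0 0 0 0.035 1" --pt "0 0 0 0 0 0.035 1" --pt "0 0 0 0 0 0.0165 1" --pt "0 0 0 0 0 0.0065 1" --pt "0 0 0 0 0 0 1"

```text
time: 17.97
tool_pos: [0.4829, 0.0813, -0.0001]
tcp_rot: [-0.082, -3.136, 0.001]
wrist_force: [0.1, 0.1, -0.2]
width: 1.002
grip_force: 0.0
```

Request:
drive_tool --pt "0 0 0 0 0 0 0.7" --pt "0 0 0 0 0 0 0.6" --pt "0 0 0 0 0 0 0.5" --pt "0 0 0 0 0 0 0.5" --pt "0 0 0 0 0 0 0.5" --pt "0 0 0 0 0 0 0.5" --force 40

```text
time: 18.47
tool_pos: [0.4863, 0.082, 0.004]
tcp_rot: [0.081, 3.136, 0.001]
wrist_force: [0.4, 0.4, 6.5]
width: 0.68
grip_force: 43.3
```

Request:
drive_tool --pt "0 0 0 0 0 -0.02 0.5" --pt "0 0 0 0 0 -0.03 0.5" --pt "0 0 0 0 0 -0.03 0.5" --pt "0 0 0 0 0 -0.03 0.5" --pt "0 0 0 0 0 -0.02 0.5" --pt "0 0 0 0 0 0 0.5" --pt "0 0 0 0 0 0 0.5"

```text
time: 19.05
tool_pos: [0.4854, 0.0819, 0.134]
tcp_rot: [0.081, 3.136, 0.001]
wrist_force: [-1.1, -0.4, -1.3]
width: 0.678
grip_force: 43.4
```

```bash
python3 look.py w11 tape; python3 held.py w11 tape 0.016
```

```text
19.05 [0.4854 0.0819 0.134 ] [8.0600e-02 3.1356e+00 1.1000e-03] [ 0.12 -0.    2.09 -0.    1.05 -1.4 ]
held in tool xy [array([0.0089, 0.0003]), array([0.0635, 0.0575]), np.float64(0.3876)] 0.79 [200.3, 186.0, 313.9, 295.2]
```

Request:
drive_tool --pt "0 0 0 -0.0292 -0.0233 0 0.5" --pt "0 0 0 -0.0292 -0.0233 0 0.5" --pt "0 0 0 -0.0292 -0.0233 0 0.5" --pt "0 0 0 -0.0292 -0.0233 0 0.5" --pt "0 0 0 -0.0292 -0.0233 0 0.5" --pt "0 0 0 -0.0292 -0.0233 0 0.5" --pt "0 0 0 0 0 0 0.5" --pt "0 0 0 0 0 0 0.5"

```text
time: 19.92
tool_pos: [0.6517, -0.0684, 0.1292]
tcp_rot: [-0.085, -3.137, -0.001]
wrist_force: [-0.5, 0.4, -0.6]
width: 0.684
grip_force: 43.4
```

```bash
python3 look.py w12 tape pad_tape pad_elbow elbow; python3 held.py w12 tape 0.015
```

```text
19.9167 [ 0.6517 -0.0684  0.1292] [-8.460e-02 -3.137e+00 -7.000e-04] [-0.14  0.31  1.74  0.    1.09 -1.66]
pad_tape 0.9 [204. 127. 313. 231.] 6366 mean [ 0.6321 -0.0664] rect [ 0.6488 -0.0672] [0.0994 0.0998] 78.8 axis 90.3
pad_elbow 0.72 [375.  70. 488. 180.] 8745 mean [0.6012 0.105 ] rect [0.6035 0.1071] [0.1011 0.0998] 87.1 axis 80.7
elbow 0.82 [417. 112. 460. 151.] 912 mean [0.6046 0.1103] rect [0.6052 0.1095] [0.0279 0.0499] 40.0 axis 128.3
held in tool xy [array([0.0084, 0.0003]), array([0.057, 0.064]), np.float64(89.3323)] 0.96 [203.8, 186.8, 313.4, 292.7]
```

View pics/w12.png

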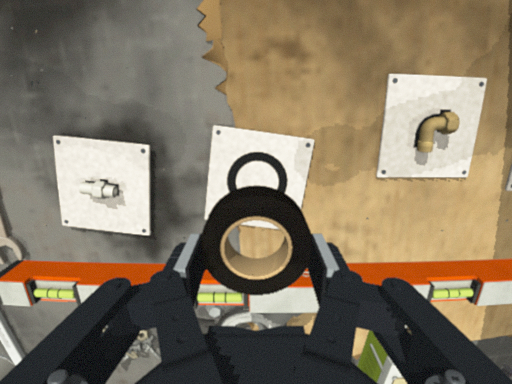

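The tape is held level above its pad, whose ring shows at (257,180). The elbow at (437,131) lies on its silhouette. I'll lower and release the tape.

Request:
drive_tool --pt "0 0 0 -0.0025 0.0015 0.03 0.5" --pt "0 0 0 0 0 0.03 0.5" --pt "0 0 0 0 0 0.03 0.5" --pt "0 0 0 0 0 0.02 0.5" --pt "0 0 0 0 0 0.006 0.5" --pt "0 0 0 0 0 0.004 0.5" --pt "0 0 0 0 0 0 0.5" --pt "0 0 0 0 0 0 0.5"

```text
time: 20.93
tool_pos: [0.6556, -0.0656, 0.0136]
tcp_rot: [0.08, 3.138, -0.0]
wrist_force: [1.0, 0.3, 0.2]
width: 0.679
grip_force: 43.4
```

Request:
drive_tool --pt "0 0 0 0 0 0 0.75" --pt "0 0 0 0 0 0 0.85" --pt "0 0 0 0 0 0 1" --pt "0 0 0 0 0 0 1" --pt "0 0 0 0 0 -0.02 1" --pt "0 0 0 0 0 -0.03 1" --pt "0 0 0 0 0 -0.03 1" --pt "0 0 0 0 0 -0.03 1"

```text
time: 21.6
tool_pos: [0.6538, -0.0656, 0.1228]
tcp_rot: [-0.081, -3.14, -0.0]
wrist_force: [1.1, -1.2, -0.4]
width: 1.0
grip_force: 0.0
```

Request:
drive_tool --pt "0 0 0 0.0417 0 0 1" --pt "0 0 0 0 0 0 1" --pt "0 0 0 0 0 0 1"

```text
time: 21.85
tool_pos: [0.6102, -0.0632, 0.1218]
tcp_rot: [-0.081, -3.139, -0.0]
wrist_force: [-0.2, -0.5, -0.5]
width: 0.998
grip_force: 0.0
```

```bash
python3 look.py w13 tape pad_tape elbow pad_elbow
python3 -c "
from h import *
rect('w13',.647,-.067,.004,'c13.png',.07)"
```

```text
21.85 [ 0.6102 -0.0632  0.1218] [-8.1100e-02 -3.1392e+00 -3.0000e-04] [-0.14  0.24  1.85  0.    1.06 -1.66]
tape 0.84 [227. 196. 288. 254.] 2426 mean [ 0.6531 -0.0651] rect [ 0.6533 -0.0654] [0.0631 0.0664] 87.0 axis 175.8
pad_tape 0.9 [204. 170. 308. 269.] 6028 mean [ 0.6414 -0.0671] rect [ 0.6485 -0.067 ] [0.1011 0.0996] 78.9 axis 86.5
elbow 0.9 [413. 157. 452. 193.] 775 mean [0.6045 0.11  ] rect [0.6052 0.1089] [0.029  0.0455] 38.4 axis 124.4
pad_elbow 0.7 [368. 117. 484. 218.] 8362 mean [0.6003 0.1052] rect [0.6033 0.1073] [0.102  0.1005] 87.1 axis 56.1
```

View pics/c13.png

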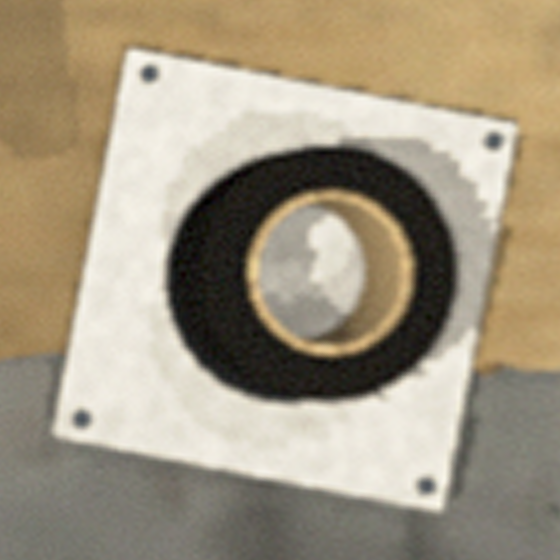

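The tape covers its ring, with its base centred within about 2 mm of the pad centre at (286,279). The bolt is next.

Request:
drive_tool --pt "0 0 0 0.0186 0.0389 0 1" --pt "0 0 0 0.0186 0.0389 0 1" --pt "0 0 0 0.0186 0.0389 0 1" --pt "0 0 0 0.0186 0.0389 0 1" --pt "0 0 0 0.0186 0.0389 0 0.8" --pt "0 0 0 0.0186 0.0389 0 0.6" --pt "0 0 0 0.0186 0.0389 0 0.5" --pt "0 0 0 0.0186 0.0389 0 0.5"

```text
time: 22.77
tool_pos: [0.4845, 0.2464, 0.1221]
tcp_rot: [0.081, 3.14, 0.001]
wrist_force: [0.4, 0.1, 0.7]
width: 0.507
grip_force: 0.0
```

Request:
drive_tool --pt "0 0 7.1 0 0 0 0.5" --pt "0 0 7.1 0 0 0 0.5" --pt "0 0 7.1 0 0 0 0.5" --pt "0 0 7.1 0 0 0 0.5" --pt "0 0 7.1 0 0 0 0.5" --pt "0 0 7.1 0 0 0 0.5" --pt "0 0 7.1 0 0 0 0.5" --pt "0 0 7.1 0 0 0 0.5"

```text
time: 23.43
tool_pos: [0.4855, 0.2448, 0.1218]
tcp_rot: [1.573, 2.719, 0.0]
wrist_force: [-0.5, 0.0, -0.5]
width: 0.499
grip_force: 0.0
```

Request:
drive_tool --pt "0 0 7.1 0 0 0 0.5" --pt "0 0 7.1 0 0 0 0.5" --pt "0 0 7.1 0 0 0 0.5" --pt "0 0 7.1 0 0 0 0.5" --pt "0 0 7.1 0 0 0 0.5" --pt "0 0 7.1 0 0 0 0.5" --pt "0 0 7.1 0 0 0 0.5" --pt "0 0 7.1 0 0 0 0.5"

```text
time: 24.1
tool_pos: [0.4855, 0.2448, 0.1218]
tcp_rot: [2.677, 1.644, 0.001]
wrist_force: [0.3, 0.1, -1.0]
width: 0.502
grip_force: 0.0
```

Request:
drive_tool --pt "0 0 0 0 0 0 0.5" --pt "0 0 0 0 0 0 0.5"

```text
time: 24.27
tool_pos: [0.4852, 0.2446, 0.1218]
tcp_rot: [2.669, 1.657, 0.0]
wrist_force: [0.2, 0.3, -0.1]
width: 0.496
grip_force: 0.0
```

```bash
python3 look.py w14 bolt
python3 -c "
from h import *
rect('w14',.477,.255,.008,'c14.png',.04)"
```

```text
24.2667 [0.4852 0.2446 0.1218] [2.6693e+00 1.6566e+00 3.0000e-04] [ 0.42  0.11  2.   -0.    1.03  0.88]
bolt 0.78 [238. 156. 256. 210.] 627 mean [0.4786 0.2579] rect [0.4767 0.2549] [0.0534 0.017 ] 62.4 axis 64.0
```

View pics/c14.png

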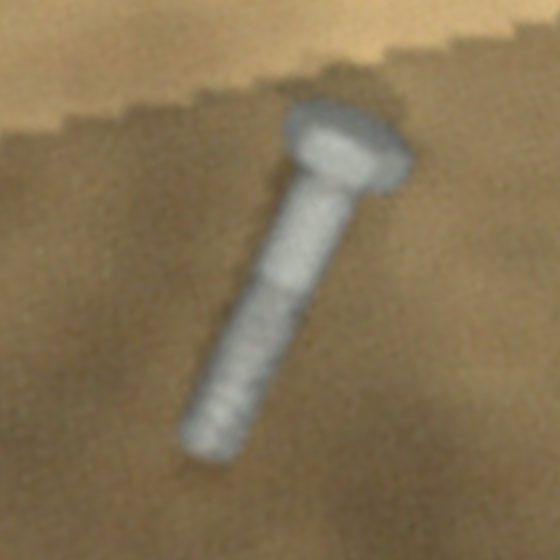

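The bolt's tip is at (212,440) and its head at (352,145), giving an axis of about 64.5° and the centre near (0.477, 0.255). I'll grip it near y = 17 mm.

Request:
drive_tool --pt "0 0 -0.5 0.0224 -0.0124 0 0.5" --pt "0 0 0 0 0 0.03 0.5" --pt "0 0 0 0 0 0.03 0.5" --pt "0 0 0 0 0 0.03 0.5" --pt "0 0 0 0 0 0.018 0.5" --pt "0 0 0 0 0 0.008 0.5" --pt "0 0 0 0 0 0 0.5" --pt "0 0 0 0 0 0 0.3"

```text
time: 25.03
tool_pos: [0.4838, 0.2701, 0.0061]
tcp_rot: [-2.664, -1.665, -0.0]
wrist_force: [-0.5, -0.5, 0.3]
width: 0.371
grip_force: 0.0
```

Request:
drive_tool --pt "0 0 0 0 0 0 0.2" --pt "0 0 0 0 0 0 0" --pt "0 0 0 0 0 0 0" --pt "0 0 0 0 0 0 0" --pt "0 0 0 0 0 0 0" --pt "0 0 0 0 0 0 0" --force 40

```text
time: 25.53
tool_pos: [0.4851, 0.2707, 0.0076]
tcp_rot: [2.665, 1.664, 0.006]
wrist_force: [0.3, -0.1, 5.2]
width: 0.187
grip_force: 39.7
```

Request:
drive_tool --pt "0 0 0 0 0 -0.02 0" --pt "0 0 0 0 0 -0.03 0" --pt "0 0 0 0 0 -0.03 0" --pt "0 0 0 0 0 -0.03 0" --pt "0 0 0 0 0 -0.02 0" --pt "0 0 0 0 0 0 0" --pt "0 0 0 0 0 0 0"

```text
time: 26.12
tool_pos: [0.4843, 0.2703, 0.1374]
tcp_rot: [2.665, 1.664, 0.005]
wrist_force: [0.1, 0.3, -1.1]
width: 0.186
grip_force: 39.2
```

```bash
python3 look.py w15 bolt; python3 held.py w15 bolt 0.003
```

```text
26.1167 [0.4843 0.2703 0.1374] [2.6646 1.6635 0.0052] [ 0.46  0.11  1.96 -0.    1.06  0.92]
bolt 0.96 [242. 226. 273. 308.] 1422 mean [0.4431 0.1869] rect [0.4388 0.179 ] [0.1058 0.0308] 63.0 axis 64.2
held in tool xy [array([-0.0147, -0.0006]), array([0.0154, 0.054 ]), np.float64(89.882)] 0.78 [242.0, 227.0, 272.0, 305.6]
```

View pics/w15.png

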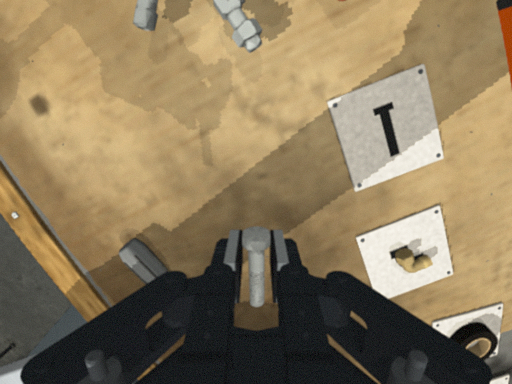

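The bolt is held level, with its head at the top (tool +x) at (257,238). The pad's silhouette is at (386,129), head up. I'll carry it over.

Request:
drive_tool --pt "0 0 0 0.0164 0.0318 0 0" --pt "0 0 0 0.0164 0.0318 0 0" --pt "0 0 0 0.0164 0.0318 0 0" --pt "0 0 0 0.0164 0.0318 0 0" --pt "0 0 -5.5 0 0 0 0" --pt "0 0 -5.5 0 0 0 0" --pt "0 0 -5.5 0 0 0 0" --pt "0 0 -5.5 0 0 0 0"

```text
time: 26.98
tool_pos: [0.6257, 0.2723, 0.1329]
tcp_rot: [-2.293, -2.145, 0.006]
wrist_force: [0.7, 0.8, -0.3]
width: 0.185
grip_force: 39.3
```

Request:
drive_tool --pt "0 0 0 0 0 0 0" --pt "0 0 0 0 0 0 0" --pt "0 0 0 0 0 0 0"

```text
time: 27.23
tool_pos: [0.6259, 0.2727, 0.1345]
tcp_rot: [-2.3, -2.138, 0.003]
wrist_force: [0.5, 0.5, -0.5]
width: 0.183
grip_force: 39.3
```

```bash
python3 look.py w16 pad_bolt; python3 held.py w16 bolt 0.003
python3 - <<'E'
from h import *
import pickle
s,p=pickle.load(open('w16.pkl','rb'))
c=w2px(p,[[.6262,.258,.004]],s)[0].astype(int);print(c)
g=p['color'].astype(int).sum(2);m=np.zeros_like(g);m[c[1]-38:c[1]+38,c[0]-22:c[0]+22]=1
v,u=np.nonzero((g<220)&(m>0));W=px2w(p,np.c_[u,v],.004,s);print(len(u),u.min(),u.max(),v.min(),v.max(),cv2.minAreaRect(W.astype(np.float32)))
E
```

```text
27.2333 [0.6259 0.2727 0.1345] [-2.3005 -2.1384  0.0029] [ 0.37  0.35  1.68 -0.    1.12  0.45]
pad_bolt 0.83 [210. 145. 309. 238.] 8015 mean [0.6278 0.2647] rect [0.6272 0.2603] [0.0985 0.0994] 86.0 axis 172.5
held in tool xy [array([-0.0144, -0.0003]), array([0.0153, 0.0539]), np.float64(89.0818)] 0.91 [241.3, 229.5, 271.0, 307.0]
[257 195]
402 239 273 170 232 ((0.6235724091529846, 0.25015950202941895), (0.07010219991207123, 0.03745082765817642), 85.91331481933594)
```

Request:
drive_tool --pt "0 0 0 0.0015 0.002 0.03 0" --pt "0 0 0 0 0 0.03 0" --pt "0 0 0 0 0 0.03 0" --pt "0 0 0 0 0 0.02 0" --pt "0 0 0 0 0 0.006 0" --pt "0 0 0 0 0 0.005 0" --pt "0 0 0 0 0 0 0" --pt "0 0 0 0 0 0 0"

```text
time: 28.1
tool_pos: [0.6299, 0.2748, 0.0164]
tcp_rot: [2.298, 2.141, 0.004]
wrist_force: [0.5, 0.2, 0.3]
width: 0.188
grip_force: 39.3
```

Request:
drive_tool --pt "0 0 0 0 0 0 0.22" --pt "0 0 0 0 0 0 0.3" --pt "0 0 0 0 0 0 0.4" --pt "0 0 0 0 0 0 0.5" --pt "0 0 0 0 0 -0.02 0.5" --pt "0 0 0 0 0 -0.03 0.5" --pt "0 0 0 0 0 -0.03 0.5" --pt "0 0 0 0 0 -0.03 0.5"

```text
time: 28.77
tool_pos: [0.6283, 0.2742, 0.1258]
tcp_rot: [-2.298, -2.141, 0.001]
wrist_force: [1.0, 0.1, -0.5]
width: 0.502
grip_force: 0.0
```

Request:
drive_tool --pt "0 0 0 0 -0.04 -0.04 0.5" --pt "0 0 0 0 -0.04 -0.02 0.5" --pt "0 0 0 0 0 0 0.5" --pt "0 0 0 0 0 0 0.5" --pt "0 0 0 0 0 0 0.5"

```text
time: 29.18
tool_pos: [0.5623, 0.2791, 0.1732]
tcp_rot: [2.298, 2.142, 0.002]
wrist_force: [0.4, -0.4, -0.2]
width: 0.496
grip_force: 0.0
```

```bash
python3 look.py w17 bolt pad_bolt elbow pad_elbow tape pad_tape union pad_union
```

```text
29.1833 [0.5623 0.2791 0.1732] [2.2975e+00 2.1417e+00 1.7000e-03] [ 0.42  0.22  1.77 -0.    1.15  0.49]
bolt 0.68 [306. 166. 329. 209.] 429 mean [0.6292 0.2611] rect [0.6268 0.258 ] [0.0541 0.0185] 80.9 axis 86.9
pad_bolt 0.63 [270. 140. 357. 227.] 6437 mean [0.6259 0.2623] rect [0.6269 0.26  ] [0.1018 0.1013] 86.8 axis 150.1
elbow 0.81 [284. 284. 303. 305.] 246 mean [0.5996 0.1081] rect [0.599  0.1064] [0.018  0.0376] 14.1 axis 109.5
elbow 0.42 [258. 255. 338. 321.] 2160 mean [0.5794 0.1169] rect [0.6024 0.1153] [0.101  0.0986] 85.8 axis 89.7
pad_elbow 0.76 [257. 254. 335. 321.] 2009 mean [0.5788 0.1113] rect [0.6038 0.1103] [0.1005 0.0986] 86.2 axis 90.1
```

View pics/w17.png

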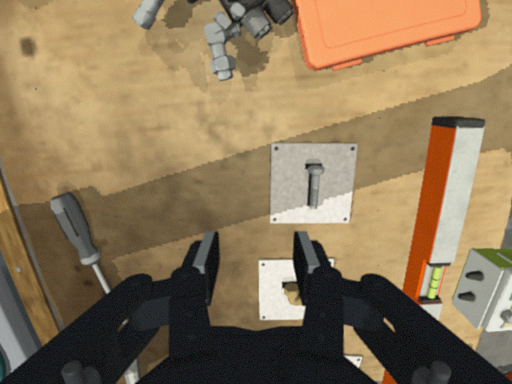

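The bolt lies on its pad at (315,185), within about 2 mm of centre and with its head at the silhouette's head end. The other three were checked earlier, so I'll hand in.

```bash
python3 -c "
from h import *
print(workorder.finish_job())"
```

```text
the job is handed in; nothing more can be done
None
```

I placed all four parts on their own pads and handed the job in at about 29 s; by the camera, each lies within about 3 mm of its silhouette's centre, with the bolt's head and the elbow's nut at the right ends. `finish_job()` returned no verdict, so I don't know how it was judged.

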